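Set up the self-service detergent point in the laundry room

TASK

Get the self-service detergent point ready: take the jar somebody left standing on the stacking base and put it in the grey lost-property crate, then stack every capsule tub there is on the base, in any order, each turned so that its notch goes over the black tongue below and it sits fully home. Tilt the card terminal up to 60 degrees from level, so that it stays there by itself, and leave everything else on the counter as it is.

Things in the scene. Friction and masses are not known exactly. Their poses are not given: they have to be found in the camera images.
- dock: stacking base bolted to the counter, 134 x 86 mm, origin under its centre. Its shoulder (110 x 62 mm) is 14 mm above the counter; on it an aluminium plateau 90 (x) x 42 mm, 8 mm high, edges bevelled, and a black tongue 18 mm wide, as high, from the plateau to the -x end. A tub sits right when over the origin, 14 mm up, its x axis along the base's x. The jar starts on the plateau, 22 mm up
- tub_blue: blue closed tub of washing capsules, white lid, 110 (x) x 62 (y) mm, 0.2 to 0.45 kg, may be absent. Origin under its centre. Straight sides, gripped across y. Lid shoulder 54 mm up, on it the same plateau and black tongue (at -x) as on the base, top 62 mm. Under it a recess 94 x 46 mm, 10 mm deep, in a rim with a 22 mm wide notch at -x: they take the plateau and tongue below, 2 mm play
- tub_blue_tongue (a point): tip of the black tongue on the blue tub's lid: 55 mm from the tub's middle along its -x, 58 mm above its underside. The notch is under it. Fully home, a tub's underside rests on the shoulder below, so each tub adds 54 mm; the wrong way round it stands 8 mm too high on the tongue
- tub_green: green closed tub of washing capsules, white lid, 110 (x) x 62 (y) mm, 0.2 to 0.45 kg, may be absent. Origin under its centre. Straight sides, gripped across y. Lid shoulder 54 mm up, on it the same plateau and black tongue (at -x) as on the base, top 62 mm. Under it a recess 94 x 46 mm, 10 mm deep, in a rim with a 22 mm wide notch at -x: they take the plateau and tongue below, 2 mm play
- tub_green_tongue (a point): tip of the black tongue on the green tub's lid: 55 mm from the tub's middle along its -x, 58 mm above its underside. The notch is under it. Fully home, a tub's underside rests on the shoulder below, so each tub adds 54 mm; the wrong way round it stands 8 mm too high on the tongue
- tub_violet: violet closed tub of washing capsules, white lid, 110 (x) x 62 (y) mm, 0.2 to 0.45 kg, may be absent. Origin under its centre. Straight sides, gripped across y. Lid shoulder 54 mm up, on it the same plateau and black tongue (at -x) as on the base, top 62 mm. Under it a recess 94 x 46 mm, 10 mm deep, in a rim with a 22 mm wide notch at -x: they take the plateau and tongue below, 2 mm play
- tub_violet_tongue (a point): tip of the black tongue on the violet tub's lid: 55 mm from the tub's middle along its -x, 58 mm above its underside. The notch is under it. Fully home, a tub's underside rests on the shoulder below, so each tub adds 54 mm; the wrong way round it stands 8 mm too high on the tongue
- tub_orange: orange closed tub of washing capsules, white lid, 110 (x) x 62 (y) mm, 0.2 to 0.45 kg, may be absent. Origin under its centre. Straight sides, gripped across y. Lid shoulder 54 mm up, on it the same plateau and black tongue (at -x) as on the base, top 62 mm. Under it a recess 94 x 46 mm, 10 mm deep, in a rim with a 22 mm wide notch at -x: they take the plateau and tongue below, 2 mm play
- tub_orange_tongue (a point): tip of the black tongue on the orange tub's lid: 55 mm from the tub's middle along its -x, 58 mm above its underside. The notch is under it. Fully home, a tub's underside rests on the shoulder below, so each tub adds 54 mm; the wrong way round it stands 8 mm too high on the tongue
- jar: white jar of stain remover with a red lid, 62 mm wide, 115 mm high, 0.17 to 0.35 kg; origin under its centre. Stands on the stacking base at the start
- crate: grey open lost-property crate fixed to the counter, 220 mm (x) x 170 mm (y) outside, 70 mm high, walls and floor 5 mm; origin under its centre. Empty
- terminal_base: aluminium mount of the card terminal, bolted to the counter, 84 mm wide, 8 mm high plate; origin on the counter below the hinge axis, which runs along its y; the terminal lies along its +x
- terminal (a joint): tilt of the card terminal in rad: 0 level, 1.047 is 60 degrees; grows as the far (+x) end rises, 0 to 1.5. Friction hinge, about 0.6 N m: it stays where it is left. A dark slab with screen and keypad, 64 mm wide (y), 20 mm thick, 0.3 kg, 10 to 160 mm from the hinge axis; its straight sides can be pinched across y, and it may pivot in the grip
- terminal_grip (a point): a point in the middle of the terminal's thickness and width, 135 mm from the hinge axis, 25 mm from its free end
- terminal_hinge (a point): middle of the hinge axis, 40 mm above the counter
- cup: bystander: small blue plastic dosing cup, 54 mm wide, 45 mm high; origin under its centre
- brush: bystander: wooden scrubbing brush lying bristles down, 130 x 36 x 28 mm; origin under its centre, x along it
- detergent: bystander: white detergent bottle with blue cap, 84 mm wide, 210 mm high; origin under its centre
- carton: bystander: dark blue powder carton, 70 x 110 x 175 mm; origin under its centre
- softener: bystander: amber softener bottle, 72 mm wide, 170 mm high; origin under its centre
- pegs: bystander: yellow tray of clothes pegs, 110 x 160 x 60 mm; origin under its centre
- scoop: bystander: white plastic powder scoop, bowl 60 x 44 x 30 mm and a 75 mm handle along +x; origin under the bowl

How it is judged:
By the outcome, as a careful person would: the job done as asked, in the order asked, and still so for the second after the job is handed in, with the robot touching nothing.
Of tub_blue, tub_green, tub_violet, tub_orange only 3 to 4 are there at a start; the rules pass over those that are not, and their reading is None.
At some moment in a run one of jar may be knocked a few centimetres aside while the robot is not near it.
Once in a run the grip may slacken for a moment while it holds something.
It also fails if it takes over 210 s, if anything falls off the work surface, if the arm or the gripper's body presses on something with over 40 N, if the wrist force passes 120 N, or if a joint passes its speed limit or range.

ROBOT

A 6-joint arm with a two-finger parallel gripper is mounted at the origin on the work surface. World frame = base frame: x ahead of the robot, y to its left, z up, the work surface at z = 0. Lengths are in m, angles in rad, forces in N, time in s.
With the tool pointing down it reaches from about 0.275 to 0.75 m from the base axis. Payload 10.2 kg.
Tool frame: the origin (TCP) lies midway between the tips of the shut fingers; the grasp point (between the pads) lies 19 mm behind it; z points along the fingers, y is the line along which they close (so a half turn about z gives the same grasp; the last joint's range is limited). The gripper opens to 88 mm and grips with 3 to 60 N. Pads are 18 mm wide; open, the fingers measure 123 mm over their backs; the gripper's body (75 mm by 187 mm) begins 45 mm behind the grasp point.
Start: joints at [-1.492, 0.313, 1.498, -0, 1.331, -0.223], TCP at [0.156, -0.501, 0.239] pointing down, gripper open.
Joint ranges: [-2.94, 2.94], [-0.97, 2.17], [0.19, 2.56], [-1.23, 4.37], [0.02, 3.11], [-2.88, 2.88]. Speed limits (rad/s): [2.39, 2.39, 3.01, 3.14, 3.14, 3.14].

INTERFACE

Orientations are given as a 3x3 rotation matrix whose columns are the frame's x, y, z axes.
In Python, from plant import bot, viewer, job, planner gives the robot as it stands (bot), with the cameras (viewer), the job (job) and the kinematics (planner). Calls block until the motion is done:
- bot.movep(position, orientation): joint-space move of the TCP to a pose.
- bot.move_linear(position, attitude=None, rate=0.15, contact_N=None): straight line of the TCP; attitude=None keeps the orientation; rate is the mean speed in m/s. With contact_N (N) it stops when the force on the tool has changed by that much, and returns True; else False.
- bot.movej(angles): joint-space move.
- bot.command_gripper(opening, grasp_force=None): finger opening in m; grasp_force is the grip in N (None keeps the last); returns when the fingers have stopped.
- bot.sleep(seconds).
- planner.ik(position, orientation): joint angles nearest the present ones, or None.
- viewer.capture(name): name is "scene" or "top"; returns a dict with "image" (384x512x3 uint8, blue, green, red), "intrinsics" (3x3 intrinsics, pixels), "dist_coeffs" ([k1, k2, p1, p2, k3] as OpenCV has them; the pictures are not rectified), "camera_from_world" (4x4, takes a point from world to camera coordinates). Camera axes: x right, y down, z forward; pixel columns grow to the right and rows downward; lengths in m; the calibration is good to about 2 mm. A picture is of the moment at which its call begins. There is no depth.
A pose or a line that the arm cannot do raises bot.Unreachable and nothing moves.
- job.hand_in(): hands the job in; it is judged then, once.
Readings, each from a call of its own:
- bot.get_time(): time.
- bot.get_q(): joint angles.
- bot.get_joint_vel(): joint speeds.
- bot.get_tau(): joint torques, N m.
- bot.get_tcp_pos(): TCP position.
- bot.get_eef_rot(): TCP orientation.
- bot.get_force(): force on the tool from outside, world axes, zero at the start.
- bot.get_ft_torque(): the same for the moment, N m.
- bot.get_opening(): finger opening in m.
- bot.get_finger_force(): force on a finger pad.
Only numpy, scipy, OpenCV 4.12 (cv2) and the standard library are available. Lean on these libraries where they do the work, as an engineer would, in place of code of your own. Each camera call takes 0.05 s, during which the arm holds its last target. There are 200 camera calls.

## Working session

There is one attempt and no reset: what is moved stays moved. The work goes in short steps, each a Python script; the robot and the scene stay as the last script left them, time stands still between calls to the robot, and variables do not carry over. Pictures are saved under pics/ and viewed, at most 14 in all, crops included, and the job is handed in when it is done.

```bash
ls; mkdir -p pics
python3 - <<'E'
from plant import bot, viewer, job, planner
import cv2,numpy as np
for n in ("scene","top"):
    c=viewer.capture(n); cv2.imwrite(f"pics/{n}0.png",c["image"]); np.savez(f"{n}0.npz",**c)
    T=np.linalg.inv(c["camera_from_world"]); print(n,T[:3,3].round(3),T[:3,2].round(2),c["intrinsics"][0,0],c["dist_coeffs"])
print(bot.get_time())
E
```

```text
pics
plant.py
scene [ 1.438 -0.823  0.813] [-0.61  0.6  -0.52] 410.0702422022071 [0.04340247 0.         0.         0.         0.        ]
top [0.391 0.01  1.625] [ 0.12  0.01 -0.99] 439.2372552723353 [-0.16961746  0.          0.          0.          0.        ]
0.1
```

View pics/scene0.png

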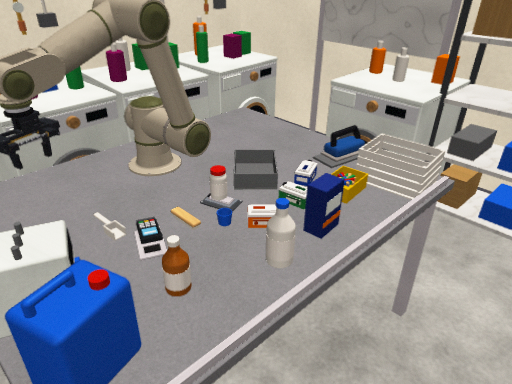

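View pics/top0.png

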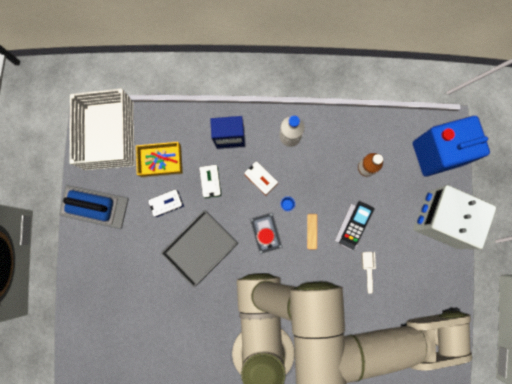

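The scene view shows three tubs (orange, green, blue), with the jar on the dock at about (218,180). In the top view the blue tub is at (166,203), green (210,181), orange (261,177), the jar and dock (265,234), the crate (200,247) and the terminal (356,225). I'll zoom in on that area.

Run:
```python
import cv2
a=cv2.imread("pics/top0.png")
cv2.imwrite("pics/c0.png",cv2.resize(a[155:260,140:300],None,fx=5,fy=5,interpolation=cv2.INTER_CUBIC))
cv2.imwrite("pics/c1.png",cv2.resize(a[190:300,325:385],None,fx=5,fy=5,interpolation=cv2.INTER_CUBIC))
```

```text
(no output)
```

View pics/c0.png

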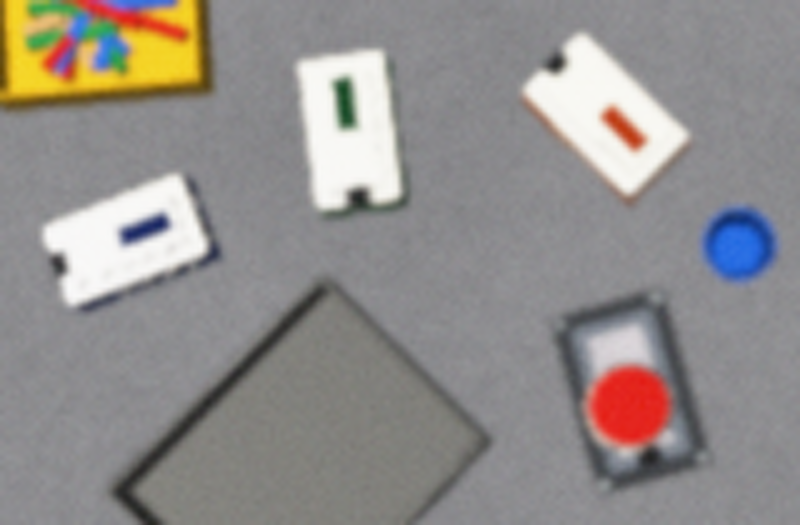

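View pics/c1.png

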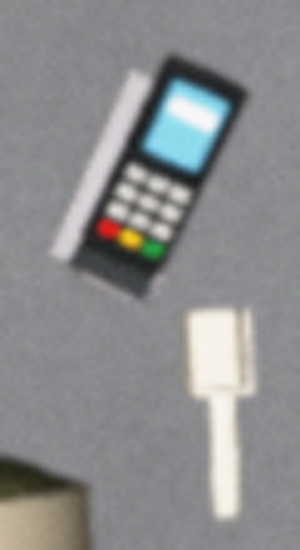

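Tongues in the crop are at blue (57,264), green (358,197), orange (553,62) and dock (650,457). The terminal's keypad is toward the bottom, with a dark block at (110,280). Next I'll measure everything and look at the terminal from the side.

```bash
cat > h.py <<'E'
import cv2,numpy as np
from plant import bot, viewer, job, planner
def ray(c,uv):
    p=cv2.undistortPoints(np.array([[uv]],float),c["intrinsics"],c["dist_coeffs"])[0,0]
    T=np.linalg.inv(c["camera_from_world"]); return T[:3,3],T[:3,:3]@np.array([p[0],p[1],1.])
def on(c,uv,z):
    o,d=ray(c,uv); return (o+d*(z-o[2])/d[2])[:2]
def proj(c,P):
    T=c["camera_from_world"];r,_=cv2.Rodrigues(T[:3,:3])
    return cv2.projectPoints(np.array(P,float).reshape(-1,3),r,T[:3,3],c["intrinsics"],c["dist_coeffs"])[0][:,0]
def blob(mask,near,maxd=30):
    n,l,s,cen=cv2.connectedComponentsWithStats(mask.astype(np.uint8))
    k=[i for i in range(1,n) if s[i,4]>=6 and np.hypot(*(cen[i]-near))<maxd]
    k=max(k,key=lambda i:s[i,4]); return l==k,cen[k]
def rect(c,mask,z):
    "min-area rectangle of a mask on plane z: centre, long-axis angle, sizes"
    k,_=cv2.findContours(mask.astype(np.uint8),cv2.RETR_EXTERNAL,cv2.CHAIN_APPROX_NONE)
    k=max(k,key=cv2.contourArea)[:,0]
    P=np.array([on(c,p,z) for p in k],np.float32)
    (cx,cy),(w,h),a=cv2.minAreaRect(P*1000)
    if w<h: a+=90; w,h=h,w
    return np.array([cx,cy])/1000,np.radians(a),(round(w),round(h))
def down(yaw):
    "tool down, tool x axis at yaw"
    c,s=np.cos(yaw),np.sin(yaw); return np.array([[c,s,0],[s,-c,0],[0,0,-1.]])
def load(n): return dict(np.load(n))
def find_tub(c,near,z=0.0):
    im=c["image"].astype(int); white=(im.min(2)>175)
    yy,xx=np.mgrid[:384,:512]; m,cen=blob(white,near,15)
    m=cv2.morphologyEx(m.astype(np.uint8),cv2.MORPH_CLOSE,np.ones((5,5)))
    p,a,s=rect(c,m,z+.055)
    k=(im.max(2)<70)&(np.hypot(xx-cen[0],yy-cen[1])<22)
    # black tongue: dark neutral pixels inside the rectangle
    ax=np.array([np.cos(a),np.sin(a)]);v=[]
    for u,w in zip(xx[k],yy[k]):
        q=on(c,(u,w),z+.062)-p
        if abs(q@ax)<.056 and abs(q@[-ax[1],ax[0]])<.015 and np.ptp(im[w,u])<40: v.append(q)
    d=np.mean(v,0) if v else np.zeros(2)
    if d@ax>0: a+=np.pi     # tongue at -x
    return p,(a+np.pi)%(2*np.pi)-np.pi,s,len(v),d@ax
E
python3 - <<'E'
from h import *
c=load("top0.npz")
for n,u in dict(blue=(166,203),green=(210,181),orange=(261,177)).items(): print(n,find_tub(c,u))
im=c["image"].astype(int)
red=(im[...,2]>150)&(im[...,1]<90)&(im[...,0]<90)
m,cen=blob(red,(265,235)); print("jar",on(c,cen,.137),m.sum())
T=lambda u,v:(140+u/5,155+v/5)
print("dock corners z.0",[on(c,T(*q),0.0).round(4) for q in((557,328),(657,295),(705,462),(605,488))])
print("dock tongue",on(c,T(650,457),.022))
print("crate corners",[on(c,T(*q),.07).round(4) for q in((325,282),(490,440),(115,490))],on(c,(196,284),.07))
T=lambda u,v:(325+u/5,190+v/5)
print("term far corners z.05",[on(c,T(*q),.05).round(4) for q in((172,52),(247,92),(75,260),(148,298))])
print("plate left",[on(c,T(*q),.008).round(4) for q in((135,70),(52,258))])
s=cv2.imread("pics/scene0.png")
cv2.imwrite("pics/c2.png",cv2.resize(s[160:270,90:330],None,fx=3.3,fy=3.3,interpolation=cv2.INTER_CUBIC))
for z in (0.04,): print()
E
```

```text
blue (array([0.53645331, 0.37407999]), np.float64(-1.1648557418401886), (112, 65), 2, np.float64(0.04976769276205541))
green (array([0.62146393, 0.21217343]), np.float64(0.16780912588201202), (111, 64), 4, np.float64(-0.05343227318298727))
orange (array([0.63838696, 0.02703177]), np.float64(-2.3345714863536644), (111, 64), 4, np.float64(0.0490580650009))
jar [0.42554629 0.00315235] 184
dock corners z.0 [array([0.4828, 0.0569]), array([ 0.5092, -0.0165]), array([ 0.3868, -0.0547]), array([0.3659, 0.0183])]
dock tongue [ 0.38954736 -0.01384535]
crate corners [array([0.5071, 0.221 ]), array([0.3985, 0.0999]), array([0.3547, 0.3658])] [0.24996065 0.24365099]
term far corners z.05 [array([ 0.5625, -0.3342]), array([ 0.5345, -0.3896]), array([ 0.4107, -0.2641]), array([ 0.3845, -0.3174])]
plate left [array([ 0.5529, -0.3154]), array([ 0.4124, -0.2543])]
```

View pics/c2.png

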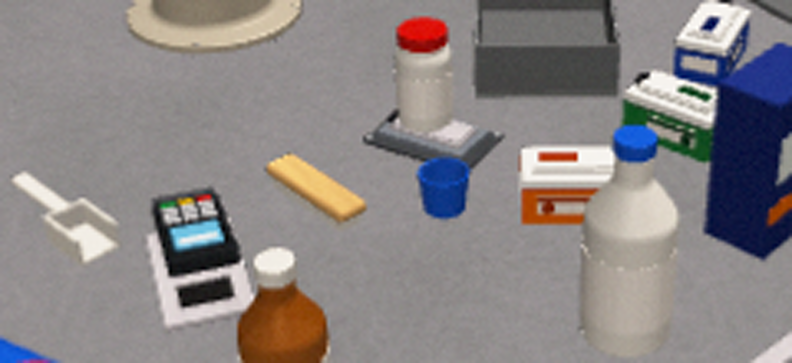

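The side view shows the terminal slab hovering over a white plate. Its screen end is toward the camera, and the plate, with a dark patch, sticks out beyond it. I'll zoom in to triangulate its corners.

Run:
```python
import cv2,numpy as np
s=cv2.imread("pics/scene0.png")[212:264,126:176]; t=cv2.imread("pics/top0.png")[195:255,328:380]
a=cv2.resize(s,(400,416),interpolation=cv2.INTER_CUBIC); b=cv2.resize(t,(400,462),interpolation=cv2.INTER_CUBIC)
o=np.zeros((462,800,3),np.uint8); o[:416,:400]=a; o[:,400:]=b
cv2.imwrite("pics/c3.png",o)
```

```text
(no output)
```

View pics/c3.png

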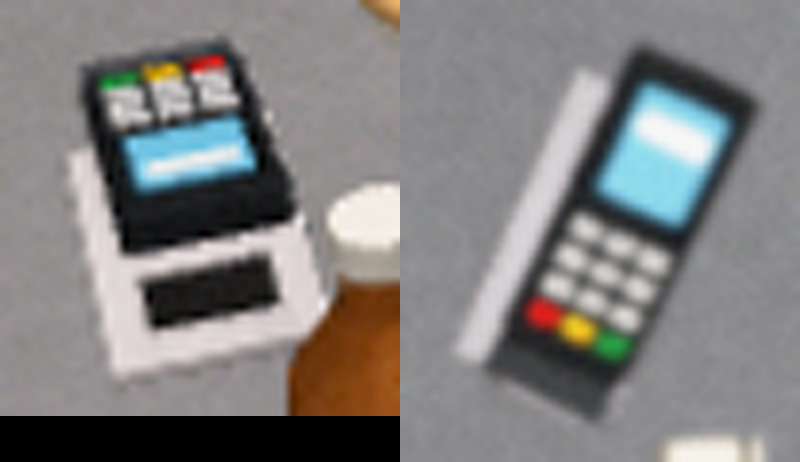

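```bash
cat >> h.py <<'E'
def tri(c1,u1,c2,u2):
    o1,d1=ray(c1,u1);o2,d2=ray(c2,u2)
    A=np.stack([d1,-d2],1); s=np.linalg.lstsq(A,o2-o1,rcond=None)[0]
    a,b=o1+s[0]*d1,o2+s[1]*d2; return (a+b)/2,np.linalg.norm(a-b)
E
python3 - <<'E'
from h import *
a,b=load("scene0.npz"),load("top0.npz")
S=lambda u,v:(126+u/8-.44,212+v/8-.44); T=lambda u,v:(328+(u-400)/7.69-.44,195+v/7.7-.44)
for n,s,t in [("red btn",(210,62),(545,315)),("green btn",(118,80),(612,345)),("screen far +y",(255,172),(648,85)),("screen far -y",(138,190),(733,120)),("screen near +y",(240,122),(598,190)),("screen near -y",(125,137),(685,228)),
 ("far edge +y",(295,213),(640,42)),("far edge -y",(125,250),(757,105)),("near+y",(228,38),(510,325)),("near-y",(82,68),(625,370)),("near+y b",(228,38),(487,375)),("near-y b",(82,68),(603,420))]:
    p,e=tri(a,S(*s),b,T(*t)); print(n,p.round(3),round(e,4))
print("plate far -y corner",on(a,S(118,378),.008),"far +y",on(a,S(325,310),.008),"near -y?",on(a,S(72,152),.008))
print("plate +y far",on(b,T(580,70),.008),"plate +y near",on(b,T(460,357),.008))
E
```

```text
red btn [ 0.435 -0.285  0.056] 0.0017
green btn [ 0.421 -0.318  0.056] 0.0002
screen far +y [ 0.541 -0.329  0.08 ] 0.0001
screen far -y [ 0.525 -0.368  0.084] 0.0004
screen near +y [ 0.493 -0.308  0.068] 0.0019
screen near -y [ 0.476 -0.347  0.072] 0.0024
far edge +y [ 0.562 -0.327  0.072] 0.0004
far edge -y [ 0.534 -0.383  0.069] 0.0016
near+y [ 0.429 -0.27   0.058] 0.0024
near-y [ 0.409 -0.325  0.059] 0.003
near+y b [ 0.407 -0.261  0.043] 0.0018
near-y b [ 0.386 -0.316  0.044] 0.0008
plate far -y corner [ 0.52652471 -0.38915921] far +y [ 0.54638984 -0.31071984] near -y? [ 0.38831579 -0.32680469]
plate +y far [ 0.55410261 -0.31151193] plate +y near [ 0.41488588 -0.25416183]
```

The terminal starts tilted up about 13°. Its screen end is the free end, and its +x runs at about -0.40 rad from a hinge near (0.40,-0.285). Next I'll check reachability and move the jar, after a fresh look.

```bash
cat >> h.py <<'E'
def jar_find(c,z):
    im=c["image"].astype(int)
    red=(im[...,2]>150)&(im[...,1]<90)&(im[...,0]<90); red[:, :150]=0; red[:,330:]=0; red[:170]=0; red[:,:]&=True
    m,cen=blob(red,(265,235),60); return on(c,cen,z),m.sum()
def flips(p1,y1,p2,y2,q=None):
    "half-turn for which both poses are reachable"
    r=[]
    for k in (0,np.pi,-np.pi):
        a=planner.ik(p1,down(y1+k)); b=planner.ik(p2,down(y2+k))
        if a is not None and b is not None: r.append((max(abs(a[5]),abs(b[5])),k))
    return min(r)[1]
E
python3 - <<'E'
from h import *
c=viewer.capture("top"); j,n=jar_find(c,.137); print("jar",j,n)
dy=.311; cr=np.array([.378,.2327]); cy=-.76
py=cy+np.pi/2          # tool y along crate x
k=0
y1=dy
P=lambda p,z:np.array([p[0],p[1],z])
best=min(((abs(planner.ik(P(cr,.07),down(y))[5]),y) for y in (py,py-np.pi,py+np.pi) if planner.ik(P(cr,.07),down(y)) is not None))
print("place yaw",best)
py=best[1]
# grasp yaw may be anything; take dock yaw's half-turn nearest
k=min((0,np.pi,-np.pi),key=lambda k:abs(planner.ik(P(j,.1),down(dy+k))[5]) if planner.ik(P(j,.1),down(dy+k)) is not None else 9)
bot.command_gripper(.088,25)
bot.movep(P(j,.24),down(dy+k))
bot.move_linear(P(j,.079))
bot.command_gripper(.03,25); print("open",bot.get_opening(),bot.get_finger_force())
bot.move_linear(P(j,.22)); print("open",bot.get_opening(),bot.get_force())
bot.movep(P(cr,.22),down(py)); print("open",bot.get_opening())
print(bot.move_linear(P(cr,.09)), bot.move_linear(P(cr,.058),rate=.04,contact_N=4), bot.get_tcp_pos(),bot.get_opening())
bot.command_gripper(.088); bot.move_linear(P(cr,.25))
bot.movep([.30,-.35,.30],down(-.5)); print(bot.get_time())
c=viewer.capture("top"); np.savez("top1.npz",**c); im=c["image"]
cv2.imwrite("pics/t1.png",cv2.resize(im[140:310,140:400],None,fx=3,fy=3,interpolation=cv2.INTER_CUBIC))
E
```

```text
jar [0.42551868 0.00325623] 185
place yaw (np.float64(1.0467179271218354), 0.8107963267948965)
open 0.061274060882817574 24.919205330954313
open 0.06124451457746915 [ 0.4466838  -0.57858803 -2.98076029]
open 0.0609898577179012
False True [0.37770566 0.2324846  0.06000295] 0.0607142430559046
12.0083
```

View pics/t1.png

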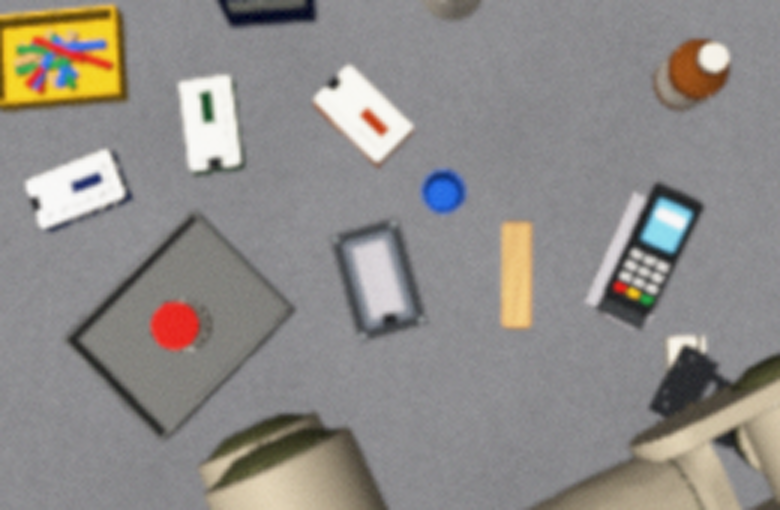

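The jar stands in the crate at crop (176,326), the dock is clear at (380,280) with its tongue at (390,320), and the tubs haven't moved. Next I'll measure the dock.

```bash
cat >> h.py <<'E'
def find_dock(c):
    im=c["image"].astype(int)
    m,_=blob((im.min(2)>150),(267,232),12); p,a,s=rect(c,m,.022)
    if np.cos(a)<0: a+=np.pi
    a=(a+np.pi)%(2*np.pi)-np.pi
    # whole base outline: bluish/dark vs counter
    yy,xx=np.mgrid[:384,:512]
    k=(im.max(2)<70)&(np.hypot(xx-270,yy-247)<6); q=np.mean([on(c,(u,v),.022) for u,v in zip(xx[k],yy[k])],0)
    return p,a,s,q
E
python3 - <<'E'
from h import *
c=load("top1.npz"); p,a,s,q=find_dock(c); print(p,a,s,q)
d=q-p; print("tongue in dock frame",d@[np.cos(a),np.sin(a)],d@[-np.sin(a),np.cos(a)])
im=c["image"].astype(int); print(im[232,255:283].tolist())
for n,u in dict(blue=(166,203),green=(210,181),orange=(261,177)).items(): print(n,find_tub(c,u))
for n,pt,y in (("b",(.5365,.374),-1.165),("g",(.6215,.212),.168),("o",(.638,.027),-2.335)):
    for k in(0,np.pi,-np.pi):
        r=[planner.ik(np.array([*x,z]),down(yy+k)) for x,yy,z in((pt,y,.021),(p,a,.035),(p,a,.16))]
        print(n,k,[None if v is None else v[5].round(2) for v in r])
E
```

```text
[0.43947415 0.00346306] 0.3023185182573509 (93, 47) [ 0.38825044 -0.01266675]
tongue in dock frame -0.0537030563768041 -0.00014724726431356028
[[80, 78, 73], [94, 88, 82], [125, 119, 111], [143, 135, 130], [170, 163, 158], [200, 195, 198], [211, 206, 212], [214, 210, 214], [214, 209, 215], [212, 209, 214], [215, 211, 216], [216, 213, 217], [219, 216, 219], [216, 212, 216], [217, 212, 216], [209, 206, 209], [196, 191, 192], [167, 159, 155], [147, 134, 130], [123, 113, 109], [93, 87, 85], [82, 76, 74], [91, 87, 85], [122, 118, 118], [141, 137, 138], [147, 141, 142], [146, 143, 143], [146, 141, 142]]
blue (array([0.53643872, 0.37407181]), np.float64(-1.1650333413953842), (112, 65), 2, np.float64(0.04976932855142307))
green (array([0.62137524, 0.21249933]), np.float64(0.1628923479432376), (111, 64), 4, np.float64(-0.05338642071622891))
orange (array([0.63836365, 0.02705408]), np.float64(-2.334569955036038), (111, 64), 4, np.float64(0.04905808522552314))
b 0 [None, np.float64(1.01), np.float64(1.01)]
b 3.141592653589793 [np.float64(0.02), np.float64(-2.13), np.float64(-2.13)]
b -3.141592653589793 [np.float64(0.02), np.float64(-2.13), np.float64(-2.13)]
g 0 [np.float64(1.55), np.float64(1.01), np.float64(1.01)]
g 3.141592653589793 [np.float64(-1.59), np.float64(-2.13), np.float64(-2.13)]
g -3.141592653589793 [np.float64(-1.59), np.float64(-2.13), np.float64(-2.13)]
o 0 [np.float64(-2.52), np.float64(1.01), np.float64(1.01)]
o 3.141592653589793 [np.float64(0.62), np.float64(-2.13), np.float64(-2.13)]
o -3.141592653589793 [np.float64(0.62), np.float64(-2.13), np.float64(-2.13)]
```

Run:
```python
from h import *
def prof(c,p,a,z,off,along,rng):
    x=np.array([np.cos(a),np.sin(a)]);y=np.array([-x[1],x[0]])
    g=cv2.cvtColor(c["image"],cv2.COLOR_BGR2GRAY).astype(np.float32)
    out=[]
    P=[[*(p+(x if along=="x" else y)*t+(y if along=="x" else x)*off),z] for t in rng]
    uv=proj(c,P).astype(np.float32); return cv2.remap(g,uv[None,:,0],uv[None,:,1],cv2.INTER_LINEAR)[0].round().astype(int)
c=load("top1.npz"); p=np.array([.4395,.0035]); a=.302
r=np.arange(-80,81,4)/1000
print((r*1000).astype(int).tolist())
for off in(0,-.014,.014): print(off,prof(c,p,a,.022,off,"x",r).tolist())
print("y")
r=np.arange(-60,61,3)/1000;print((r*1000).astype(int).tolist())
for off in(-.02,0,.02): print(off,prof(c,p,a,.022,off,"y",r).tolist())
t=np.array([.63836,.02705]);r=np.arange(-80,81,4)/1000
print("orange");
for off in(0,-.014,.014): print(off,prof(c,t,-2.3346,.054,off,"x",r).tolist())
```

```text
[-80, -76, -72, -68, -64, -60, -56, -52, -48, -44, -40, -36, -32, -28, -24, -20, -16, -12, -8, -4, 0, 4, 8, 12, 16, 20, 24, 28, 32, 36, 40, 44, 48, 52, 56, 60, 64, 68, 72, 76, 80]
0 [144, 143, 134, 109, 81, 65, 54, 41, 59, 130, 193, 214, 214, 214, 214, 213, 211, 212, 213, 213, 214, 214, 214, 213, 213, 214, 213, 213, 213, 213, 206, 184, 148, 119, 90, 76, 96, 125, 142, 144, 144]
-0.014 [144, 141, 135, 109, 83, 76, 96, 120, 145, 180, 204, 213, 211, 209, 211, 212, 211, 211, 212, 211, 211, 212, 211, 210, 211, 211, 210, 209, 210, 211, 205, 183, 145, 118, 88, 78, 96, 125, 139, 143, 144]
0.014 [140, 143, 135, 112, 84, 78, 96, 123, 152, 185, 205, 209, 209, 210, 211, 210, 210, 210, 210, 210, 210, 210, 209, 209, 210, 210, 208, 209, 206, 207, 204, 181, 144, 121, 93, 79, 95, 122, 139, 143, 142]
y
[-60, -57, -54, -51, -48, -45, -42, -39, -36, -33, -30, -27, -24, -21, -18, -15, -12, -9, -6, -3, 0, 3, 6, 9, 12, 15, 18, 21, 24, 27, 30, 33, 36, 39, 42, 45, 48, 51, 54, 57, 60]
-0.02 [145, 140, 141, 140, 134, 122, 98, 83, 81, 89, 111, 131, 153, 176, 198, 210, 214, 215, 214, 214, 213, 212, 212, 211, 212,
[... 420 characters left out ...]
, 153, 130, 110, 90, 80, 84, 103, 124, 137, 141, 140, 142, 141]
orange
0 [136, 136, 136, 139, 138, 128, 98, 59, 70, 156, 229, 245, 247, 247, 248, 247, 247, 248, 246, 232, 176, 119, 103, 104, 104, 103, 101, 104, 116, 171, 228, 243, 244, 237, 188, 133, 132, 139, 142, 142, 143]
-0.014 [139, 139, 137, 137, 136, 142, 175, 221, 242, 247, 248, 248, 247, 247, 247, 248, 248, 248, 248, 247, 247, 247, 246, 245, 244, 244, 244, 243, 245, 244, 244, 244, 245, 238, 189, 139, 134, 141, 140, 139, 139]
0.014 [140, 138, 138, 137, 138, 146, 175, 222, 241, 244, 246, 247, 248, 248, 247, 247, 247, 247, 247, 246, 244, 244, 243, 243, 243, 244, 243, 243, 243, 244, 246, 244, 243, 235, 190, 130, 134, 139, 141, 143, 139]
```

The plateau profile is symmetric about (0.4392,0.0035), and the tub's centre agrees too. Next is the orange tub.

```bash
cat >> h.py <<'E'
D=np.array([.4392,.0035]); DY=.302
P=lambda p,z:np.array([p[0],p[1],z])
def pick(p,y,k):
    bot.command_gripper(.088,45)
    bot.movep(P(p,.20),down(y+k)); bot.move_linear(P(p,.021),rate=.2)
    bot.command_gripper(.04,45); print("gripped",bot.get_opening(),bot.get_finger_force())
    bot.move_linear(P(p,.20),rate=.2); print("lifted",bot.get_opening(),bot.get_force()[2])
def place(k,level):
    z=.014+.054*level+.021
    bot.movep(P(D,max(.2,z+.06)),down(DY+k)); print("over",bot.get_opening())
    bot.move_linear(P(D,z+.014),rate=.15)
    hit=bot.move_linear(P(D,z-.002),rate=.03,contact_N=8)
    print("hit",hit,"z above seat mm",1e3*(bot.get_tcp_pos()[2]-z),bot.get_force(),bot.get_opening())
def leave(level):
    bot.command_gripper(.088); z=.014+.054*level+.021
    bot.move_linear(P(D,z+.12),rate=.25)
E
python3 - <<'E'
from h import *
pick(np.array([.6384,.0271]),-2.3346,np.pi); place(np.pi,0); print(bot.get_time())
c=viewer.capture("scene"); np.savez("s2.npz",**c)
cv2.imwrite("pics/s2.png",cv2.resize(c["image"][130:240,150:330],None,fx=4,fy=4,interpolation=cv2.INTER_CUBIC))
E
```

```text
gripped 0.06183708016755147 44.996691159904
lifted 0.06152526759957485 -3.883237875008518
over 0.06185871470200857
hit True z above seat mm 4.891061940464791 [-0.66667933  1.83219042  6.53120447] 0.06154431337636099
20.6333
```

View pics/s2.png

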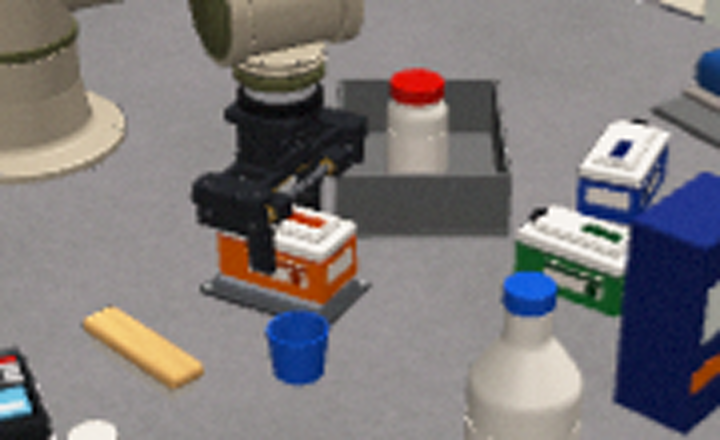

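The orange tub is on the base with the jar in the crate behind it, but it stopped 4.9 mm high, so it has caught on a bevel. I'll work it home with small offsets.

```bash
cat >> h.py <<'E'
def seat(level,amp=.0025,F=8):
    "small offsets in the dock frame while pressing lightly, until home"
    z=.014+.054*level+.021; x=np.array([np.cos(DY),np.sin(DY)]);y=np.array([-x[1],x[0]])
    for ox,oy in ((0,0),(-1,0),(1,0),(0,1),(0,-1),(-1,1),(-1,-1),(1,1),(1,-1)):
        o=D+amp*(ox*x+oy*y); t=bot.get_tcp_pos()
        bot.move_linear(P(o,t[2]+.002),rate=.03); 
        bot.move_linear(P(o,z-.002),rate=.03,contact_N=F)
        h=1e3*(bot.get_tcp_pos()[2]-z); print((ox,oy),round(h,2),bot.get_force().round(1))
        if h<1.2: return True
    return False
E
python3 - <<'E'
from h import *
print(seat(0),bot.get_opening(),bot.get_time())
E
```

```text
(0, 0) 4.12 [ 1.2 -4.1 -5.1]
(-1, 0) 4.08 [ 2.3 -2.5 -3.1]
(1, 0) 3.86 [ 1.6 -2.   3. ]
(0, 1) 4.14 [-1.2 -0.8  3.2]
(0, -1) -0.17 [ 0.9 -1.7  0.1]
True 0.06157458026701162 23.225
```

Run:
```python
from h import *
leave(0); bot.movep([.30,-.35,.30],down(-.5))
c=viewer.capture("top"); np.savez("top3.npz",**c)
p=find_tub(c,(265,232),.014); print(p)
x=np.array([np.cos(DY),np.sin(DY)]);y=np.array([-x[1],x[0]]);d=p[0]-D;print("offset mm in dock frame",1e3*(d@x),1e3*(d@y),p[1]-DY)
for n,u in dict(blue=(166,203),green=(210,181)).items(): print(n,find_tub(c,u))
print(bot.get_time())
```

```text
(array([0.44123065, 0.00368568]), np.float64(0.2933406360380437), (110, 63), 5, np.float64(-0.05167579049373144))
offset mm in dock frame 1.993977574782479 -0.42670385489022705 -0.008659363961956268
blue (array([0.53644135, 0.37407483]), np.float64(-1.1648557418401886), (112, 65), 1, np.float64(0.04914257243538402))
green (array([0.62142035, 0.21238553]), np.float64(0.1673237647733452), (111, 64), 4, np.float64(-0.05342357866920864))
27.075
```

```bash
sed -i 's/^D=.*/D=np.array([.4413,.0028]); DY=.296/' h.py
python3 - <<'E'
from h import *
pick(np.array([.6214,.2124]),.1665,0); place(0,1); ok=seat(1); print(ok,bot.get_opening())
if ok:
    leave(1); bot.movep([.30,-.35,.30],down(-.5))
    c=viewer.capture("top"); np.savez("top4.npz",**c); print(find_tub(c,(265,232),.068)); print(find_tub(c,(166,203)))
print(bot.get_time())
E
```

```text
gripped 0.06141871720633998 44.99800709076226
lifted 0.061622134762239114 -3.7669704875800134
over 0.06171044081915022
hit True z above seat mm 0.5150541856595164 [-2.18121577 -0.59456118  6.53395645] 0.061359459412978934
(0, 0) -0.05 [-1.4  0.2  6.6]
True 0.061556592260914596
(array([0.44108154, 0.00552622]), np.float64(0.28967699190544893), (110, 63), 5, np.float64(-0.051865080962283046))
(array([0.53644135, 0.37407483]), np.float64(-1.1648557418401886), (112, 65), 2, np.float64(0.049767707149151144))
37.7167
```

Run:
```python
from h import *
pick(np.array([.5364,.3741]),-1.165,np.pi); place(np.pi,2); ok=seat(2); print(ok,bot.get_opening())
if ok:
    leave(2); bot.movep([.30,-.35,.30],down(-.5))
    c=viewer.capture("top"); np.savez("top5.npz",**c); print(find_tub(c,(265,230),.122))
    s=viewer.capture("scene")["image"]
    cv2.imwrite("pics/s5.png",np.hstack([cv2.resize(s[120:240,160:260],(400,480),interpolation=cv2.INTER_CUBIC),cv2.resize(c["image"][180:300,220:320],(400,480),interpolation=cv2.INTER_CUBIC)]))
print(bot.get_time())
```

```text
gripped 0.061920763023735864 44.99992076307535
lifted 0.061751968298247736 -4.508276953742653
over 0.062112383652487786
hit True z above seat mm 3.4656709403716457 [3.10536942 2.19310408 4.43700676] 0.06141533096375745
(0, 0) 0.83 [-0.5 -0.4 -0.3]
True 0.06153879934315647
(array([0.44296667, 0.00604689]), np.float64(0.29071835447069727), (112, 64), 6, np.float64(-0.05119898687377682))
50.35
```

View pics/s5.png

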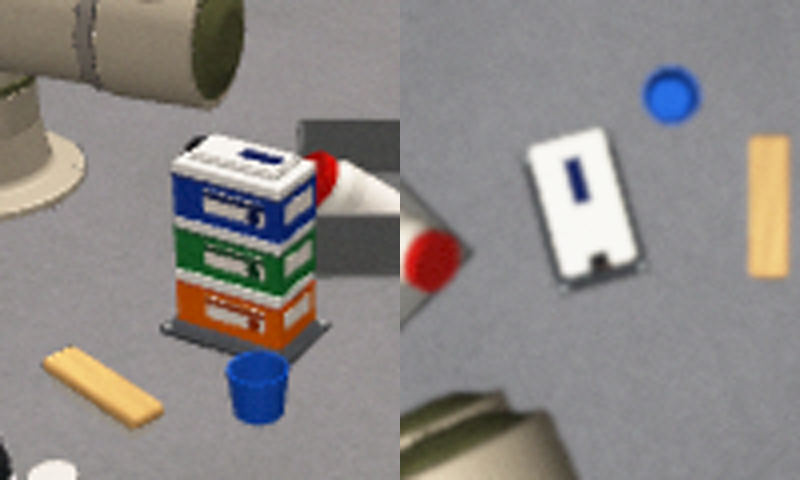

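The stack looks neat (blue, green, orange). However, the jar has tipped over in the crate, with its lid at about (430,260) in the right half. I'll look closer and measure the stack height by touching the lid.

Run:
```python
from h import *
bot.command_gripper(.0)
bot.movep(P(D+[.012,.003],.23),down(DY)); h=bot.move_linear(P(D+[.012,.003],.178),rate=.03,contact_N=12); z=bot.get_tcp_pos()[2]
print("touch",h,z, "expected .184")
bot.move_linear(P(D,.26)); bot.command_gripper(.088)
bot.movep([.30,-.35,.30],down(-.5))
c=viewer.capture("top");s=viewer.capture("scene"); np.savez("top6.npz",**c); np.savez("s6.npz",**s)
cv2.imwrite("pics/s6.png",np.hstack([cv2.resize(s["image"][125:215,200:300],(400,360),interpolation=cv2.INTER_CUBIC),cv2.resize(c["image"][205:295,155:255],(400,360),interpolation=cv2.INTER_CUBIC)]))
print(find_tub(c,(265,230),.122))
```

```text
touch True 0.18439830813947405 expected .184
(array([0.44282669, 0.00592654]), np.float64(0.29240253754406353), (112, 64), 6, np.float64(-0.05103207588849521))
```

View pics/s6.png

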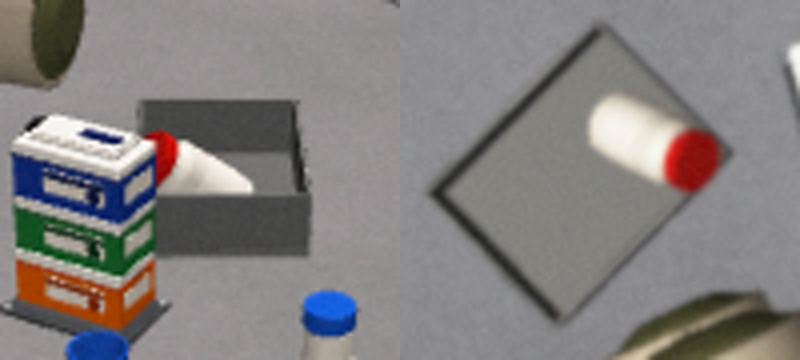

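The touch height of 0.1844 against 0.184 expected confirms the stack is home. The jar is leaning in the crate's corner nearest the dock, with the lid at about (690,160) and the body at (630,130). I'll measure the lean and check that I can grip it and stand it up again.

```bash
cat >> h.py <<'E'
def lean(c):
    im=c["image"].astype(int)
    red=(im[...,2]>110)&(im[...,1]<70)&(im[...,0]<70); m,r=blob(red,(228,245),12)
    wh=(im.min(2)>150); n,w=blob(wh,(213,237),12)
    k=np.argwhere(n|m)[:,::-1]
    g=(r-w)/np.linalg.norm(r-w); t=k@g
    return r,w,m.sum(),n.sum(),k[t<=t.min()+1].mean(0),k[t>=t.max()-1].mean(0)
RY=lambda t:np.array([[np.cos(t),0,np.sin(t)],[0,1,0],[-np.sin(t),0,np.cos(t)]])
E
python3 - <<'E'
from h import *
c=load("top6.npz"); r,w,a,b,e0,e1=lean(c); print(r,w,a,b,e0,e1)
for al in (40,50,60):
    al=np.radians(al); s=lambda d:.005+.031*np.cos(al)+d*np.sin(al)
    R,W=on(c,r,s(.108)),on(c,w,s(.05)); d=R-W
    B=on(c,e0,.03)
    print(np.degrees(al),R,W,"hor dist",np.linalg.norm(d),"pred",.058*np.cos(al),"L ang",np.arctan2(d[1],d[0]),"len",np.linalg.norm(on(c,e1,s(.115)-.02)-on(c,e0,.06)))
for tilt in (0,.35,.55,.7):
  for f in (0,np.pi):
    y=np.arctan2(d[1],d[0])+f; R0=down(y)
    for sg in (1,-1):
      Rt=R0@RY(sg*tilt); z=-Rt[:,2]
      g=np.array([.378,.2327,.09]); q=planner.ik(g+.019*Rt[:,2],Rt)
      q2=planner.ik(g+[0,0,.12]+.019*Rt[:,2],Rt)
      print(tilt,f,sg,"back dir",z.round(2),None if q is None else q.round(2),q2 is not None)
E
```

```text
[227.8525641  244.83974359] [212.38170347 238.42271293] 156 317 [202.71428571 233.57142857] [233.28571429 246.42857143]
40.0 [0.39105269 0.13327175] [0.41214946 0.1921774 ] hor dist 0.06256955795694062 pred 0.044430577700900725 L ang -1.9147088257483293 len 0.11992634927186957
50.0 [0.39105415 0.13250448] [0.41211821 0.19190437] hor dist 0.06302413965206792 pred 0.03728168136181929 L ang -1.9115761142802397 len 0.12057685359564428
59.99999999999999 [0.39105513 0.13198938] [0.41211057 0.19183761] hor dist 0.0634440117289116 pred 0.02900000000000001 L ang -1.9090861798423844 len 0.12102151922748561
0 0 1 back dir [-0. -0.  1.] [ 0.29  0.36  1.93 -0.    0.85 -2.52] True
0 0 -1 back dir [-0. -0.  1.] [ 0.29  0.36  1.93 -0.    0.85 -2.52] True
0 3.141592653589793 1 back dir [-0. -0.  1.] [ 0.29  0.36  1.93 -0.    0.85  0.63] True
0 3.141592653589793 -1 back dir [-0. -0.  1.] [ 0.29  0.36  1.93 -0.    0.85  0.63] True
0.35 0 1 back dir [0.11 0.32 0.94] [ 0.42  0.5   1.76 -0.28  1.15 -2.24] True
0.35 0 -1 back dir [-0.11 -0.32  0.94] None True
0.35 3.141592653589793 1 back dir [-0.11 -0.32  0.94] [0.12 0.29 2.1  0.53 0.66 0.05] True
0.35 3.141592653589793 -1 back dir [0.11 0.32 0.94] [ 0.42  0.5   1.76 -0.28  1.15  0.9 ] True
0.55 0 1 back dir [0.17 0.49 0.85] [ 0.47  0.59  1.66 -0.38  1.33 -2.15] True
0.55 0 -1 back dir [-0.17 -0.49  0.85] [0.01 0.29 2.19 0.91 0.67 2.76] False
0.55 3.141592653589793 1 back dir [-0.17 -0.49  0.85] [ 0.01  0.29  2.19  0.91  0.67 -0.38] True
0.55 3.141592653589793 -1 back dir [0.17 0.49 0.85] [ 0.47  0.59  1.66 -0.38  1.33  0.99] True
0.7 0 1 back dir [0.21 0.61 0.76] [ 0.51  0.67  1.59 -0.44  1.46 -2.11] True
0.7 0 -1 back dir [-0.21 -0.61  0.76] [-0.07  0.31  2.25  1.15  0.75  2.46] False
0.7 3.141592653589793 1 back dir [-0.21 -0.61  0.76] [-0.07  0.31  2.25  1.15  0.75 -0.68] True
0.7 3.141592653589793 -1 back dir [0.21 0.61 0.76] [ 0.51  0.67  1.59 -0.44  1.46  1.03] True
```

Run:
```python
from h import *
c=load("top6.npz"); s=load("s6.npz"); r,w,a,b,e0,e1=lean(c)
f=lambda u:((u-[200,125])*4).round(0)
for z in (.03,.05,.07,.09,.11): print(z,"red",f(proj(s,[*on(c,r,z),z])[0]),"white",f(proj(s,[*on(c,w,z),z])[0]),"base end",f(proj(s,[*on(c,e0,z),z])[0]))
im=s["image"].astype(int); y,x=np.mgrid[:384,:512]
m=(im.min(2)>150)&(x>=237)&(x<270)&(y>150)&(y<180); n,_=blob(m,(248,168),15); k=np.argwhere(n)[:,::-1]
for col in range(k[:,0].min(),k[:,0].max()+1,3): q=k[k[:,0]==col,1]; print(f(np.array([col,q.min()])),f(np.array([col,q.max()]))[1])
```

```text
0.03 red [155. 212.] white [212. 201.] base end [249. 195.]
0.05 red [154. 195.] white [210. 184.] base end [247. 178.]
0.07 red [152. 177.] white [208. 166.] base end [245. 161.]
0.09 red [151. 159.] white [207. 149.] base end [243. 143.]
0.11 red [150. 141.] white [205. 131.] base end [241. 126.]
[168 180] 188
[180 140] 184
[192 144] 188
[204 152] 188
[216 160] 188
[228 164] 188
[240 176] 188
```

The lid is about 10 cm up, so the jar leans roughly 38° above horizontal, toward heading -1.91 rad. I'll grip it near the lid from above, lift it, tilt the tool so the jar swings upright, and set it down mid-crate.

Run:
```python
from h import *
c=viewer.capture("top"); r,*_=lean(c); R=on(c,r,.103); a=-1.91; L=np.array([np.cos(a),np.sin(a)])
g=R-.0123*L; print(g); R0=down(a+np.pi); Rt=R0@RY(-.75); print(-Rt[:,2])
ax=np.array([.378,.2327,.10]); t=lambda h:ax+[0,0,h]+.011*Rt[:,2]
assert all(planner.ik(t(h),Rt) is not None for h in(-.01,.05,.13))
bot.command_gripper(.088,35)
bot.movep(P(g,.22),R0); print("contact",bot.move_linear(P(g,.074),rate=.06,contact_N=5),bot.get_tcp_pos())
bot.command_gripper(.03,35); print(bot.get_opening(),bot.get_finger_force())
bot.move_linear(P(g,.24),rate=.1); print(bot.get_opening(),bot.get_force())
bot.movep(t(.13),Rt); bot.sleep(.3); print(bot.get_opening(),bot.get_time())
s=viewer.capture("scene")["image"];q=viewer.capture("top")["image"]
cv2.imwrite("pics/s7.png",np.hstack([cv2.resize(s[75:215,190:310],(400,467),interpolation=cv2.INTER_CUBIC),cv2.resize(q[175:315,145:265],(400,467),interpolation=cv2.INTER_CUBIC)]))
```

```text
[0.39537527 0.14453926]
[0.22680592 0.64279894 0.73168887]
contact False [0.39547152 0.14453874 0.07414004]
0.05911820073346733 34.759900878416374
0.0590253557350766 [-0.82678069  0.17352831 -2.74915029]
0.05930233762733422 65.9833
```

View pics/s7.png

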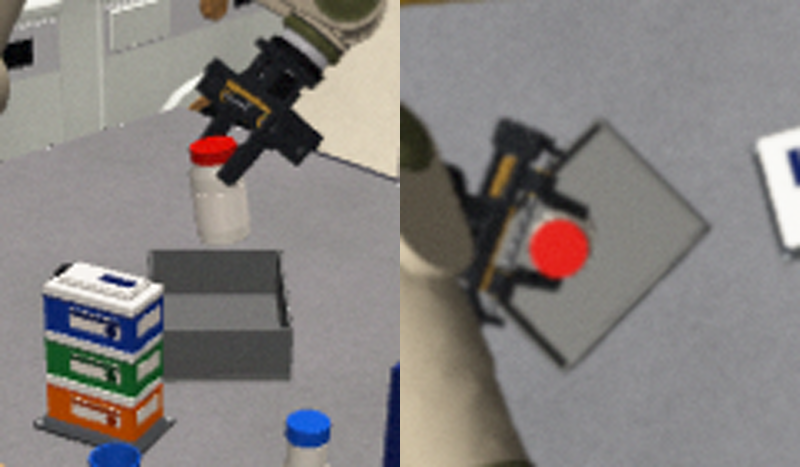

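The jar hangs nearly upright over the crate (lid at (213,150) left, (558,248) right). I'll lower and release it.

Run:
```python
from h import *
p=bot.get_tcp_pos(); R=bot.get_eef_rot()
bot.move_linear(p-[0,0,.105],rate=.15)
print(bot.move_linear(p-[0,0,.15],rate=.03,contact_N=4), p[2]-bot.get_tcp_pos()[2])
bot.command_gripper(.088); bot.sleep(.5)
bot.move_linear(bot.get_tcp_pos()-.13*R[:,2],rate=.1)
bot.movep([.36,-.05,.38],down(0)); bot.movep([.30,-.35,.30],down(-.5)); print(bot.get_time())
c=viewer.capture("top"); np.savez("top8.npz",**c); s=viewer.capture("scene")["image"]; q=c["image"]
im=q.astype(int); m,r=blob((im[...,2]>110)&(im[...,1]<70)&(im[...,0]<70),(205,247),30); print(r,m.sum(),on(c,r,.12))
cv2.imwrite("pics/s8.png",np.hstack([cv2.resize(s[115:215,200:300],(400,400),interpolation=cv2.INTER_CUBIC),cv2.resize(q[195:305,325:425],(400,400),interpolation=cv2.INTER_CUBIC)]))
```

```text
True 0.1307487173229179
73.1333
[195.31460674 245.65168539] 178 [0.38485039 0.24315119]
```

View pics/s8.png

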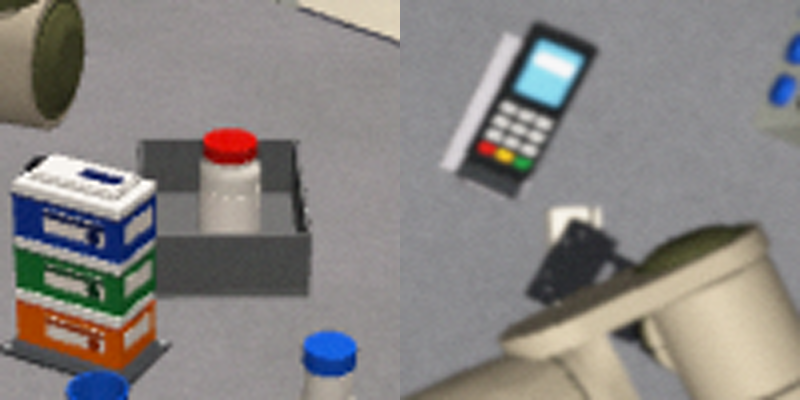

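The jar stands upright in the crate (lid at (230,147)), and the stack is intact. The terminal is unmoved, so its tilt comes next.

Run:
```python
from h import *
c=load("top8.npz"); b=-.405; A=np.array([np.cos(b),np.sin(b)]); th=.23
far=on(c,(366.4,204.1),.04+.16*np.sin(th)+.01*np.cos(th)); H=far-A*(.16*np.cos(th)-.01*np.sin(th)); print("H",H)
np.save("H.npy",H)
for n,q in dict(red=(.435,-.285,.056),green=(.421,-.318,.056),sf=(.541,-.329,.08),sf2=(.525,-.368,.084)).items():
    d=np.array(q[:2])-H; print(n,"along",d@A,"side",d@[-A[1],A[0]],"theta",np.arctan2(q[2]-.04,d@A)-.01/np.hypot(q[2]-.04,d@A))
G=lambda t:np.array([*(H+A*.135*np.cos(t)),.04+.135*np.sin(t)-.019])
k=min((0,np.pi,-np.pi),key=lambda k:max(abs(planner.ik(G(t),down(b+k))[5]) if planner.ik(G(t),down(b+k)) is not None else 9 for t in(.23,1.05)))
R=down(b+k); print(k,G(.23))
bot.command_gripper(.088,25)
bot.movep(G(.23)+[0,0,.14],R)
print("contact",bot.move_linear(G(.23),rate=.08,contact_N=6))
bot.command_gripper(.04,25); print(bot.get_opening(),bot.get_finger_force())
for t in np.linspace(.23,1.047,10)[1:]:
    bot.move_linear(G(t),rate=.06); f=bot.get_force()
    if np.linalg.norm(f)>30: print("force",t,f)
print(bot.get_opening(),bot.get_force(),bot.get_tcp_pos()-G(1.047))
bot.command_gripper(.088); bot.move_linear(G(1.047)+[0,0,.15],rate=.1)
bot.movep([.40,.05,.40],down(0)); print(bot.get_time())
c=viewer.capture("top");s=viewer.capture("scene"); np.savez("top9.npz",**c); np.savez("s9.npz",**s)
cv2.imwrite("pics/s9.png",np.hstack([cv2.resize(s["image"][195:265,115:185],(400,400),interpolation=cv2.INTER_CUBIC),cv2.resize(c["image"][190:260,325:395],(400,400),interpolation=cv2.INTER_CUBIC)]))
```

```text
H [ 0.4048254  -0.29103591]
red along 0.025355285844330437 side 0.01743698143679713 theta 0.22938628813982992
green along 0.025490471376245345 side -0.018409660314864393 theta 0.22825714971218308
sf along 0.14011696540021695 side 0.01876246456080575 theta 0.20945186819992484
sf2 along 0.14077805870002497 side -0.023386829094591943 theta 0.23512984345957028
0 [ 0.52563678 -0.34282769  0.05177697]
contact False
0.06338134231505269 24.984113965183496
0.06418213736478103 [ -6.72587307 -11.27193875  -2.64473068] [-0.00094775 -0.00240247  0.00032186]
83.675
```

View pics/s9.png

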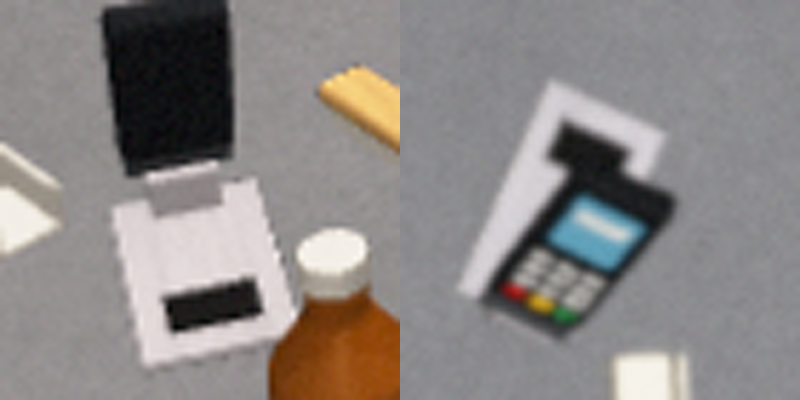

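Run:
```python
from h import *
c=load("top9.npz");H=np.load("H.npy"); b=-.405; A=np.array([np.cos(b),np.sin(b)])
px=lambda u,v:np.array([325+(u-400)/5.714-.41,190+v/5.714-.41])
print("screen far mid",px(611,208),"far top edge mid",px(629,190),"btn",px(540,301))
for t in (50,55,58,60,62,65,70):
    r=np.radians(t); f=lambda s,n=.01:proj(c,[*(H+A*(s*np.cos(r)-n*np.sin(r))),.04+s*np.sin(r)+n*np.cos(r)])[0].round(1)
    print(t,f(.1466),f(.16),f(.0285))
s=load("s9.npz"); im=s["image"]
for t in (55,60,65):
    r=np.radians(t); g=lambda x,n,y:proj(s,[*(H+A*(x*np.cos(r)-n*np.sin(r))+np.array([-A[1],A[0]])*y),.04+x*np.sin(r)+n*np.cos(r)])[0].round(1)
    print(t,"scene far-end top corners",g(.16,.01,.032),g(.16,.01,-.032),"lower",g(.16,-.01,.032),g(.16,-.01,-.032),"near lower",g(.01,-.01,.032))
gr=im.max(2)
for col in (138,142,146,150,154): 
    print(col,[int(v) for v in gr[180:204,col]])
```

```text
screen far mid [361.51684634 225.99182009] far top edge mid [364.66700385 222.84166258] btn [349.09122506 242.26763388]
50 [363.7 220.1] [365.4 217.5] [349.6 241. ]
55 [362.9 222.9] [364.5 220.6] [349.3 241.7]
58 [362.4 224.6] [364.  222.5] [349.2 242.1]
60 [362.  225.8] [363.6 223.8] [349.1 242.3]
62 [361.6 227.1] [363.1 225.2] [349.  242.6]
65 [361. 229.] [362.4 227.3] [348.8 243. ]
70 [359.8 232.3] [361.2 230.9] [348.5 243.7]
55 scene far-end top corners [155.1 195.3] [133.  199.3] lower [156.5 201.3] [134.3 205.4] near lower [156.1 220. ]
60 scene far-end top corners [154.1 191.4] [132.1 195.3] lower [155.5 197.1] [133.3 201.1] near lower [156.  219.7]
65 scene far-end top corners [153.1 187.8] [131.2 191.5] lower [154.5 193.1] [132.5 197. ] near lower [155.9 219.3]
138 [146, 149, 150, 149, 149, 147, 147, 146, 147, 145, 141, 143, 142, 147, 145, 95, 46, 38, 34, 31, 24, 19, 21, 18]
142 [148, 148, 154, 151, 147, 142, 143, 143, 145, 142, 145, 144, 142, 146, 109, 51, 39, 36, 38, 28, 19, 17, 16, 22]
146 [149, 146, 149, 149, 147, 147, 145, 144, 147, 139, 145, 143, 141, 144, 70, 37, 41, 41, 33, 24, 17, 18, 20, 20]
150 [147, 145, 151, 149, 146, 148, 142, 146, 141, 145, 142, 139, 145, 88, 50, 42, 43, 37, 27, 21, 24, 12, 18, 17]
154 [152, 147, 147, 145, 149, 151, 146, 145, 142, 150, 145, 141, 140, 146, 95, 72, 57, 40, 36, 39, 29, 26, 25, 27]
```

The two views put the tilt at about 59–60°. I'll make one last overall check before handing in.

Run:
```python
from h import *
bot.movep([.30,-.35,.40],down(-.5)); bot.sleep(1)
a=load("top0.npz")["image"]; c=viewer.capture("top"); s=viewer.capture("scene")["image"]
print(find_tub(c,(265,230),.122),bot.get_time())
d=cv2.absdiff(s,load("s9.npz")["image"]).max(2); print("terminal change px",(d[185:225,128:160]>50).sum())
cv2.imwrite("pics/fin.png",np.vstack([cv2.resize(s[100:300,80:380],(600,400)),]))
```

```text
(array([0.44296667, 0.00604689]), np.float64(0.29071835447069727), (112, 64), 6, np.float64(-0.05119898687377682)) 86.4
terminal change px 0
```

View pics/fin.png

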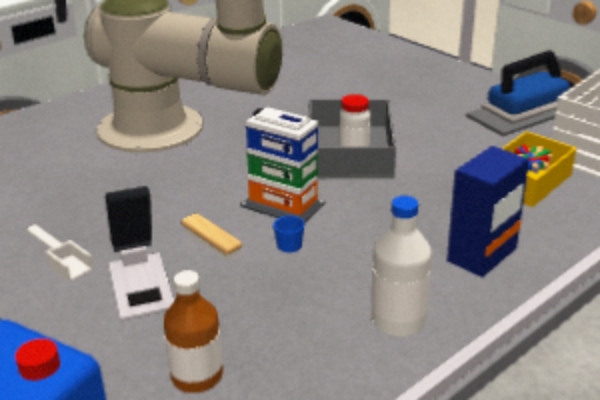

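The stack stands at (282,162), the jar is upright in the crate at (354,120), the terminal is up at (130,218), and the other items haven't moved. I'm handing in.

```bash
python3 -c "
from plant import bot, viewer, job, planner
print(job.hand_in())"
```

```text
the job is handed in; nothing more can be done
None
```

Job handed in (no verdict returned): the jar is upright in the crate (it tipped over there mid-run and I stood it back up), the three tubs present (orange, green, blue; no violet seen) are stacked fully home, the terminal holds at about 59–60° by camera, and nothing else on the counter appears to have moved.

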